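Lock the pull-out chopping board with the clamp knob under the shelf

TASK

Slide the pull-out chopping board gently all the way back under the low shelf until it meets its stop, then turn the red clamp knob on the underside of the shelf anticlockwise (seen from above) until it grips the board's edge firmly: finger-tight, with about 12 N at the grip tab, and never forced. Let go and leave the board locked at its stop, with the canister, mug and bottle where they were.

Things in the scene. Friction and masses are not known exactly. Their poses are not given: they have to be found in the camera images.
- shelf: Fixed white counter shelf, 260 mm deep (its x), 360 mm wide (y), 12 mm panel, top at z 124 mm, on side panels at y = +-171 mm. Origin: on the counter below its centre; +x points to its back; front edge (aluminium trim, robot's side) at x = -130 mm. Two runners under it (tops at z 84 mm) carry the board.
- shelf_edge (a point): Middle of the shelf's front edge (x = -130, y = 0, z = 118 mm of the shelf). Under the shelf a fixed side fence runs along the board's -y side; its gap to the board's edge differs from start to start (1 to 9 mm) and is not measured; its face gives about 1 mm per 30 N.
- board: Loose wooden chopping board, 220 (its x) x 170 (y) x 18 mm (z), 0.35 to 0.7 kg, on the runners, its front part sticking out. Origin: centre of its underside, z 84 mm. Slides along the shelf's x against 2 to 10 N. Home, back edge at the stop, its origin is at x = -30, y about -30 mm of the shelf and its front edge stands 10 mm out of the shelf's front edge.
- board_front (a point): Middle of the board's front edge face (110 mm in front of the board's origin, half way up its 18 mm thickness).
- knob: Red clamp knob under the shelf, by the board's +y edge. Origin: on its upright axis, x = -105, y = 73.5, z = 94 mm of the shelf. Hub: radius 28 mm, z 60 to 80 mm; a wing runs from it along the knob's -x and out past the shelf's edge. Yaw relative to the shelf: 0 = wing straight out; starts at -0.65 to -0.42 (wing towards +y, free), range -0.75 to 1.1, grows anticlockwise from above.
- knob_grip (a point): Middle of the wing's upright grip tab: 90 mm from the axis along the knob's -x, z 94 mm. Tab 40 mm long (70 to 110 mm from the axis), 12 mm thick across the knob's y, z 62 to 110 mm; can be pinched from above. Turning free takes up to 4 N here (5 N while it shifts the board); once the knob bites, the force climbs quickly. About 12 N across the tab is firm. It stays where it is left.
- knob_cam (a point): Centre of the knob's black eccentric (radius 22 mm, z 81 to 107 mm), 14 mm off the axis along the knob's -x. Turned anticlockwise it meets the board's edge, shifts the board on to the fence, then pinches it; this starts at a yaw of -0.2 to 0.4 rad, depending on the unmeasured fence. 10 to 60 N on the board is right, over 80 N bruises the wood.
- canister: Bystander: glass canister with wooden lid, radius 36 mm, 110 mm high, standing on the back half of the shelf. Origin: centre of its underside.
- mug: Bystander: white mug, radius 38 mm, 90 mm high, on the counter on the shelf's +y side. Origin: centre of its underside.
- soap: Bystander: green bottle, radius 30 mm, 170 mm high, on the counter on the shelf's -y side. Origin: centre of its underside.

How it is judged:
By the outcome, as a careful person would: the job done as asked, in the order asked, and still so for the second after the job is handed in, with the robot touching nothing.
It also fails if it takes over 72 s, if anything falls off the work surface, if the arm or the gripper's body presses on something with over 40 N, if the wrist force passes 120 N, or if a joint passes its speed limit or range.

ROBOT

A 6-joint arm with a two-finger parallel gripper is mounted at the origin on the work surface. World frame = base frame: x ahead of the robot, y to its left, z up, the work surface at z = 0. Lengths are in m, angles in degrees, forces in N, time in s.
With the tool pointing down it reaches from about 0.325 to 0.85 m from the base axis. Payload 15.5 kg.
Tool frame: the origin (TCP) lies at the very end of the fingers, on their centre line; the grasp point (between the pads) lies arm.grip_depth behind it (arm.grip_depth is the distance from the TCP to the grasp point, in m); z points along the fingers, y is the line along which they close (so a half turn about z gives the same grasp; the last joint's range is limited). The gripper opens to 91 mm and grips with 3 to 60 N. Pads are 32 mm wide; open, the fingers measure 118 mm over their backs; the gripper's body (76 mm by 178 mm) begins 60 mm behind the grasp point.
Start: joints at [-75.43, 28.281, 77.091, -0, 74.628, -5.472], TCP at [0.214, -0.587, 0.214] pointing down, gripper open.
Joint ranges: [-166.48, 166.48], [-47.26, 123.95], [12.59, 153.08], [-70.14, 250.14], [6.76, 159.57], [-176.63, 176.63]. Speed limits (degrees/s): [108.29, 108.29, 147.25, 172.46, 172.46, 172.46].

INTERFACE

Orientations are given as a 3x3 rotation matrix whose columns are the frame's x, y, z axes.
In Python, from rig import arm gives the robot as it stands. Calls block until the motion is done:
- arm.move_to(position, orientation): joint-space move of the TCP to a pose.
- arm.move_l(position, orientation=None, feed=0.15): straight line of the TCP; orientation=None keeps the orientation; feed is the mean speed in m/s.
- arm.move_joints(angles): joint-space move.
- arm.grip(opening): finger opening in m; the grip force is fixed at half the most; returns when the fingers have stopped.
- arm.sleep(seconds).
- arm.solve_ik(position, orientation): joint angles nearest the present ones, or None.
- arm.snapshot(name): name is "side" or "top" or "wrist"; returns the picture (384x512x3 uint8, red, green, blue); there is no depth.
- arm.get_calibration(name): a dict with "intrinsics" (3x3 intrinsics, pixels), "cam_to_world" (4x4, takes a point from camera to world coordinates). Camera axes: x right, y down, z forward; pixel columns grow to the right and rows downward; lengths in m; the calibration is good to about 2 mm. The wrist camera is an equidistant fisheye: a pixel r from the principal point sees the ray r / f radians off the axis. A picture is of the moment at which its call begins: read the wrist's pose just before it. get_calibration takes no time and is no camera call; for the wrist camera it gives the pose at the moment of the call.
A pose or a line that the arm cannot do raises arm.Unreachable and nothing moves.
- arm.sign_off(): hands the job in; it is judged then, once.
Readings, each from a call of its own:
- arm.current_t(): time.
- arm.current_joint_positions(): joint angles.
- arm.current_dq(): joint speeds.
- arm.current_tau(): joint torques, N m.
- arm.current_ee_pos(): TCP position.
- arm.current_tool_rot(): TCP orientation.
- arm.current_force(): force on the tool from outside, world axes, zero at the start.
- arm.current_torque(): the same for the moment, N m.
- arm.current_width(): finger opening in m.
- arm.current_grasp_force(): force on a finger pad.
Only numpy, scipy, OpenCV 4.12 (cv2) and the standard library are available. Lean on these libraries where they do the work, as an engineer would, in place of code of your own. Each camera call takes 0.05 s, during which the arm holds its last target. There are 200 camera calls.

## Working session

There is one attempt and no reset: what is moved stays moved. The work goes in short steps, each a Python script; the robot and the scene stay as the last script left them, time stands still between calls to the robot, and variables do not carry over. Pictures are saved under pics/ and viewed, at most 10 in all, crops included, and the job is handed in when it is done.

```bash
ls; mkdir -p pics; python3 - <<'E'
from rig import arm
import cv2,numpy as np
print(arm.grip_depth)
for n in("side","top","wrist"):
    c=arm.get_calibration(n); im=arm.snapshot(n); cv2.imwrite(f"pics/{n}0.png",im[:,:,::-1]); print(n,np.round(c["intrinsics"],1).tolist(),np.round(c["cam_to_world"],3).tolist())
a=[cv2.imread(f"pics/{n}0.png") for n in("side","top")]
E
```

```text
pics
0.0188
side [[430.1, 0.0, 255.1], [0.0, 430.1, 189.6], [0.0, 0.0, 1.0]] [[-0.997, -0.061, 0.048, 0.561], [-0.076, 0.633, -0.771, 0.822], [0.016, -0.772, -0.636, 0.765], [0.0, 0.0, 0.0, 1.0]]
top [[372.5, 0.0, 256.5], [0.0, 372.5, 189.7], [0.0, 0.0, 1.0]] [[-0.018, -0.992, 0.124, 0.499], [-0.999, 0.014, -0.03, 0.02], [0.028, -0.125, -0.992, 0.854], [0.0, 0.0, 0.0, 1.0]]
wrist [[297.3, 0.0, 256.1], [0.0, 297.3, 190.7], [0.0, 0.0, 1.0]] [[0.344, -0.903, -0.258, 0.286], [-0.939, -0.33, -0.094, -0.561], [-0.0, 0.274, -0.962, 0.383], [0.0, 0.0, 0.0, 1.0]]
```

View pics/top0.png

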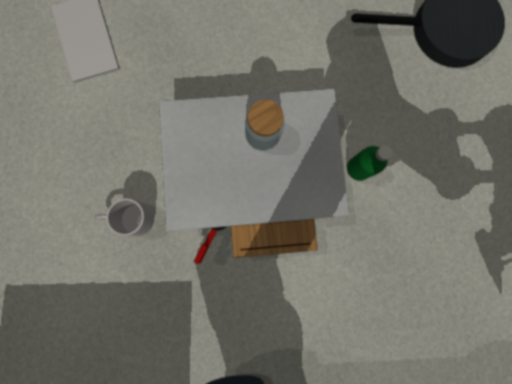

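View pics/side0.png

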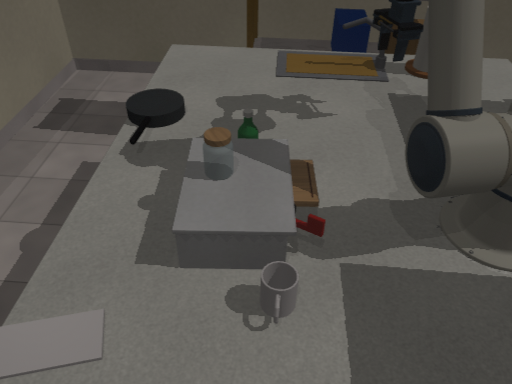

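The top view shows the shelf corners at about (161,101), (334,90), (348,215) and (167,229). The board front runs from (233,257) to (317,250), and the red wing from (197,262) to (213,230). The mug is at (126,216), the bottle at (366,163) and the canister lid at (266,118).

```bash
cat > h.py <<'E'
from rig import arm
import cv2,numpy as np
def ray(n,uv,z,cal=None):
    c=cal or arm.get_calibration(n);K=np.array(c["intrinsics"]);T=np.array(c["cam_to_world"]);out=[]
    for u,v in np.atleast_2d(uv).astype(float):
        x,y=(u-K[0,2])/K[0,0],(v-K[1,2])/K[1,1]
        if n=="wrist":
            r=np.hypot(x,y)+1e-12; d=np.array([x/r*np.sin(r),y/r*np.sin(r),np.cos(r)])
        else: d=np.array([x,y,1])
        d=T[:3,:3]@d; out.append(T[:3,3]+d*(z-T[2,3])/d[2])
    return np.array(out)
def down(a):  # tool down, tool y (closing) along world yaw a(rad)
    y=np.array([np.cos(a),np.sin(a),0]);z=np.array([0,0,-1.]);return np.stack([np.cross(y,z),y,z],1)
def red(im):
    h=cv2.cvtColor(im,cv2.COLOR_RGB2HSV);return (((h[...,0]<6)|(h[...,0]>174))&(h[...,1]>170)&(h[...,2]>50)).astype(np.uint8)
def wood(im):
    h=cv2.cvtColor(im,cv2.COLOR_RGB2HSV);return ((h[...,0]>7)&(h[...,0]<22)&(h[...,1]>90)).astype(np.uint8)
def big(m):
    c,_=cv2.findContours(m,cv2.RETR_EXTERNAL,cv2.CHAIN_APPROX_NONE);return max(c,key=cv2.contourArea)
E
python3 - <<'E'
from h import *
np.set_printoptions(precision=4,suppress=True)
im=cv2.imread("pics/top0.png")[:,:,::-1].copy()
c=big(red(im));b=cv2.boxPoints(cv2.minAreaRect(c));print("red px",b,"\n",ray("top",b,.110)[:,:2])
w=wood(im);w[:200]=0;c=big(cv2.morphologyEx(w,cv2.MORPH_CLOSE,np.ones((7,7))));b=cv2.boxPoints(cv2.minAreaRect(c));print("wood",b,"\n",ray("top",b,.102)[:,:2])
g=cv2.cvtColor(im,cv2.COLOR_RGB2GRAY)
s=np.float32([[161,101],[334,90],[348,215],[167,229]])
s=cv2.cornerSubPix(g,s.reshape(-1,1,2),(4,4),(-1,-1),(3,50,.01)).reshape(-1,2)
P=ray("top",s,.124);print("shelf",s,"\n",P[:,:2],[np.linalg.norm(P[i]-P[i-1]) for i in range(4)])
cv2.imwrite("pics/z0.png",cv2.resize(im[195:275,150:360,::-1],None,fx=3.8,fy=3.8,interpolation=cv2.INTER_CUBIC))
E
```

```text
red px [[193.6568 260.7595]
 [211.4622 227.127 ]
 [216.5162 229.8027]
 [198.7108 263.4352]] 
 [[0.4539 0.1229]
 [0.5189 0.0879]
 [0.5135 0.078 ]
 [0.4486 0.113 ]]
wood [[230.2705 225.9754]
 [313.9426 218.3689]
 [316.7869 249.6558]
 [233.1147 257.2623]] 
 [[ 0.5208  0.051 ]
 [ 0.5332 -0.1184]
 [ 0.4705 -0.1217]
 [ 0.4588  0.0459]]
shelf [[159.6162 101.1121]
 [333.616   88.713 ]
 [348.6957 214.0683]
 [166.2177 230.8126]] 
 [[ 0.7741  0.1904]
 [ 0.7979 -0.165 ]
 [ 0.5395 -0.1836]
 [ 0.5129  0.174 ]] [np.float64(0.2616188919503786), np.float64(0.35620341969523356), np.float64(0.25907800502455686), np.float64(0.3585847267033515)]
```

View pics/z0.png

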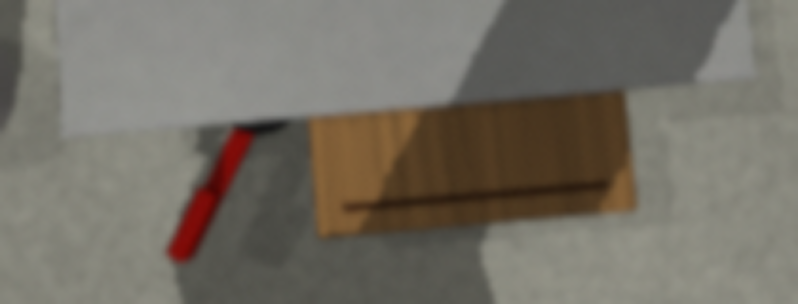

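The measured sizes check out: shelf 0.26 × 0.36 m, board width 0.17 m, wing tip 0.106 m from the axis (0.110 expected). The shelf yaw is about 4.1°, the board has about 54 mm to go, and the knob yaw is about -0.54. I'll move to the pre-push position and take one close look.

```bash
cat >> h.py <<'E'
np.set_printoptions(precision=4,suppress=True)
YAW=np.radians(4.1); C=np.array([.5262,-.0048])
X=np.array([np.cos(YAW),np.sin(YAW)]);Y=np.array([-X[1],X[0]])
def S(x,y): return C+(x+.130)*X+y*Y      # shelf -> world xy
def iS(p): d=np.asarray(p)[:2]-C; return np.array([d@X-.130,d@Y])
E
python3 - <<'E'
from h import *
R0=arm.current_tool_rot();print(R0, arm.current_force(), arm.current_t())
a=YAW+np.pi/2
R=down(a) if down(a)[:2,0]@X>0 else down(a+np.pi)
if R0[:,0]@np.array([.2,-.59,0])<0: R=R@np.diag([-1,-1,1])
print(iS([.4647,-.038]),R)
p=S(-.130-.0637-.016-.03,-.030)
arm.move_to([*p,.20],R)
cal=arm.get_calibration("wrist");im=arm.snapshot("wrist");cv2.imwrite("pics/w1.png",im[:,:,::-1])
np.save("cal1.npy",cal,allow_pickle=True)
print(arm.current_t(),arm.current_ee_pos(),arm.current_joint_positions(),arm.current_force())
c=big(red(im));print("red",cv2.boxPoints(cv2.minAreaRect(c)))
w=wood(im);b=cv2.boxPoints(cv2.minAreaRect(big(cv2.morphologyEx(w,cv2.MORPH_CLOSE,np.ones((7,7))))));print("wood",b,[iS(q) for q in ray("wrist",b,.102,cal)])
E
```

```text
[[ 0.9394  0.3427 -0.0002]
 [ 0.3427 -0.9394  0.0009]
 [ 0.0001 -0.001  -1.    ]] [ 0.1472 -0.3252 -0.4796] 0.15
[-0.1937 -0.0287] [[-0.9974 -0.0715  0.    ]
 [-0.0715  0.9974  0.    ]
 [ 0.      0.     -1.    ]]
2.2917 [ 0.4192 -0.0431  0.2   ] [ -13.9959   12.9708  105.2167   -0.0048   61.8027 -108.0117] [ 0.641  -0.6637 -0.0219]
red [[371.0601 240.58  ]
 [388.592  215.256 ]
 [407.884  228.612 ]
 [390.3521 253.936 ]]
wood [[183. 230.]
 [328. 230.]
 [328. 258.]
 [183. 258.]] [array([-0.2011, -0.1047]), array([-0.2011,  0.0404]), array([-0.169 ,  0.0435]), array([-0.169 , -0.1078])]
```

View pics/w1.png

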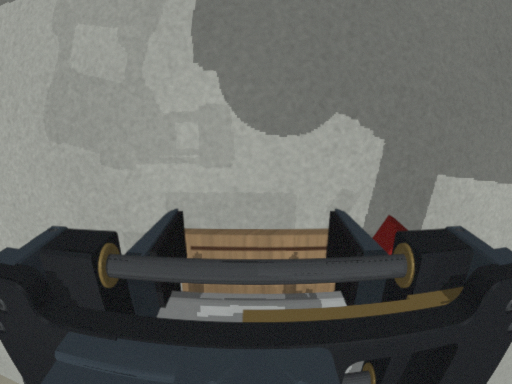

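The wrist view shows the board front at row 230, columns 183–328, squarely ahead of the two fingers, with the red tab at about (390,235), clear of them. I'll lower and push with both open fingers.

```bash
python3 - <<'E'
from h import *
y=-.030
def go(x,z=.080,feed=.05): arm.move_l([*S(x,y),z],feed=feed)
go(-.2397,.080,.12)
f0=np.array(arm.current_force());F=lambda:-(np.mean([arm.current_force() for _ in range(3)],0)-f0)[:2]@X
log=[]
x=-.222;go(x)
while x<-.145:
    dx=.004 if x<-.172 else (.002 if x<-.163 else .001)
    x+=dx; go(x,feed=.04 if dx>.003 else .02)
    f=F();log.append((round(x*1e3,1),round(iS(arm.current_ee_pos())[0]*1e3,2),round(f,1)))
    if f>14: break
print(log,arm.current_t(),arm.current_force()-f0)
E
```

```text
[(-218.0, np.float64(-217.85), np.float64(0.2)), (-214.0, np.float64(-213.74), np.float64(0.9)), (-210.0, np.float64(-209.78), np.float64(-0.0)), (-206.0, np.float64(-205.77), np.float64(0.1)), (-202.0, np.float64(-201.73), np.float64(1.3)), (-198.0, np.float64(-197.75), np.float64(0.3)), (-194.0, np.float64(-193.69), np.float64(1.1)), (-190.0, np.float64(-189.7), np.float64(0.8)), (-186.0, np.float64(-185.74), np.float64(-0.2)), (-182.0, np.float64(-181.71), np.float64(1.2)), (-178.0, np.float64(-177.75), np.float64(0.2)), (-174.0, np.float64(-173.69), np.float64(0.7)), (-170.0, np.float64(-169.72), np.float64(0.3)), (-168.0, np.float64(-168.1), np.float64(3.2)), (-166.0, np.float64(-165.99), np.float64(1.1)), (-164.0, np.float64(-163.86), np.float64(2.1)), (-162.0, np.float64(-161.78), np.float64(1.8)), (-161.0, np.float64(-161.07), np.float64(4.8)), (-160.0, np.float64(-159.92), np.float64(3.6)), (-159.0, np.float64(-158.89), np.float64(3.7)), (-158.0, np.float64(-157.86), np.float64(2.7)), (-157.0, np.float64(-156.87), np.float64(2.9)), (-156.0, np.float64(-156.37), np.float64(6.6)), (-155.0, np.float64(-156.36), np.float64(11.7)), (-154.0, np.float64(-156.32), np.float64(17.6))] 10.1917 [-17.377   -3.1472  10.1051]
```

The stop was met at TCP x' = -156.4 mm (-156 expected), with the force climbing steeply to 17 N. I'll back off, check with the top camera, and measure the tab afresh.

```bash
python3 - <<'E'
from h import *
arm.move_l([*S(-.165,-.03),.080],feed=.05)
arm.move_l([*S(-.22,-.03),.16],feed=.15)
arm.grip(0.0)
arm.move_l([*S(-.26,.0),.20],feed=.2)
im=arm.snapshot("top");cv2.imwrite("pics/top2.png",im[:,:,::-1])
c=big(red(im));b=cv2.boxPoints(cv2.minAreaRect(c));print("red",b,[iS(q) for q in ray("top",b,.110)])
w=wood(im);w[:200]=0;b=cv2.boxPoints(cv2.minAreaRect(big(cv2.morphologyEx(w,cv2.MORPH_CLOSE,np.ones((3,3))))));print("wood",b,[iS(q) for q in ray("top",b,.102)])
print(arm.current_t(),arm.current_width(),arm.current_joint_positions())
cv2.imwrite("pics/z2.png",cv2.resize(im[60:300,80:400,::-1],None,fx=2.4,fy=2.4,interpolation=cv2.INTER_CUBIC))
E
```

```text
red [[193.6 260.8]
 [210.6 226.8]
 [215.8 229.4]
 [198.8 263.4]] [array([-0.193 ,  0.1326]), array([-0.1298,  0.0947]), array([-0.1359,  0.0848]), array([-0.1989,  0.1229])]
wood [[231.8114 225.9262]
 [312.8688 218.5573]
 [313.1639 221.8033]
 [232.1065 229.1721]] [array([-0.1316,  0.053 ]), array([-0.1313, -0.1116]), array([-0.1379, -0.1114]), array([-0.1381,  0.0529])]
13.2417 0.00044176454502306057 [ -10.6835   10.9991  108.0769   -0.0039   60.8751 -104.793 ]
```

View pics/z2.png

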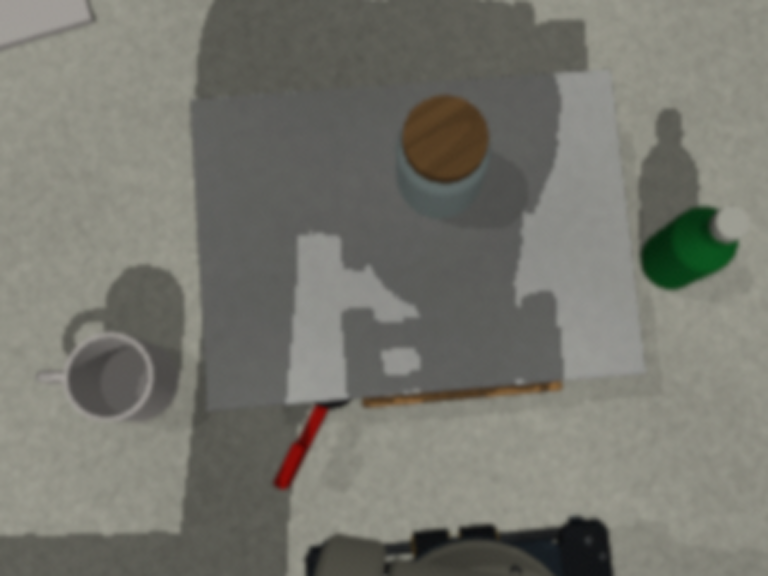

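The board is home, with only a thin strip out (crop columns 363–562). The wing is untouched, and the mug, canister and bottle haven't moved. Next I'll push the tab round its arc with closed fingers, watching the force.

```bash
cat >> h.py <<'E'
AX=np.array([-.105,.0735])
def pose(th,off,z=.070):
    u=np.array([-np.cos(th),-np.sin(th)]);t=np.array([np.sin(th),-np.cos(th)])
    return [*S(*(AX+.09*u-t*off)),z],down(YAW+np.pi/2+th)
def tan(th): t=np.array([np.sin(th),-np.cos(th)]);return t[0]*X+t[1]*Y
def meas(th,f0,m0,n=4):
    f=[];m=[]
    for _ in range(n): f.append(arm.current_force());m.append(arm.current_torque());arm.sleep(.01)
    f=np.mean(f,0)-f0;m=np.mean(m,0)-m0
    F=-f[:2]@tan(th); d=np.clip(-m[2]/F,-.02,.02) if F>2 else 0
    return F,F*(.09+d)/.09,d
E
python3 - <<'E'
from h import *
th=-.545
arm.move_to(*pose(th,.045,.20)); arm.move_l(*pose(th,.045),feed=.15)
arm.sleep(.1);f0=np.mean([arm.current_force() for _ in range(5)],0);m0=np.mean([arm.current_torque() for _ in range(5)],0)
np.save("f0.npy",[f0,m0]);print(f0,m0,arm.current_t())
arm.move_l(*pose(th,.0195),feed=.05)
log=[]
while th<-.22:
    th+=.04;arm.move_l(*pose(th,.0195),feed=.05)
    F,G,d=meas(th,f0,m0,2);log.append((round(th,3),*np.round([F,G,d*1e3],1)))
    if F>8: break
print(*log,sep="\n");print(arm.current_t())
im=arm.snapshot("top");cv2.imwrite("pics/z3.png",cv2.resize(im[160:300,150:360,::-1],None,fx=3.4,fy=3.4,interpolation=cv2.INTER_CUBIC))
E
```

```text
[0.3692 0.1342 0.8494] [ 0.0755 -0.1007 -0.0182] 15.2667
(-0.505, np.float64(-0.1), np.float64(-0.1), np.float64(0.0))
(-0.465, np.float64(0.7), np.float64(0.7), np.float64(0.0))
(-0.425, np.float64(-0.3), np.float64(-0.3), np.float64(0.0))
(-0.385, np.float64(-0.2), np.float64(-0.2), np.float64(0.0))
(-0.345, np.float64(0.9), np.float64(0.9), np.float64(0.0))
(-0.305, np.float64(1.6), np.float64(1.6), np.float64(0.0))
(-0.265, np.float64(1.2), np.float64(1.2), np.float64(0.0))
(-0.225, np.float64(1.4), np.float64(1.4), np.float64(0.0))
(-0.185, np.float64(0.9), np.float64(0.9), np.float64(0.0))
18.325
```

View pics/z3.png

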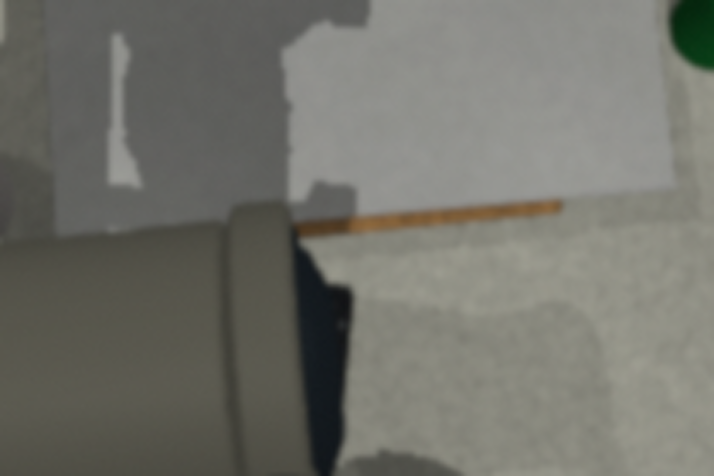

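The arm hides the knob in this view, but the force shows light free-turning contact of about 1 N. I'll continue in finer steps, then close in on 12 N.

```bash
python3 - <<'E'
from h import *
f0,m0=np.load("f0.npy");th=-.185;log=[];F=0
while th<.9 and arm.current_t()<52:
    st=.015 if F<3.5 else (.008 if F<7 else .003)
    th+=st;arm.move_l(*pose(th,.0195),feed=.03)
    if F>5: arm.sleep(.05)
    F,G,d=meas(th,f0,m0,4);log.append((round(th,3),round(float(F),1),round(float(G),1),round(float(d)*1e3,1),round(arm.current_t(),1)))
    if max(F,G)>9: break
print(*log[::3],*log[-4:],sep="\n")
cal=arm.get_calibration("wrist");im=arm.snapshot("wrist");cv2.imwrite("pics/w4.png",im[:,:,::-1])
E
```

```text
(-0.17, 3.3, 3.0, -8.2, 18.7)
(-0.125, 2.9, 2.4, -15.9, 19.5)
(-0.08, 3.2, 2.6, -17.7, 20.4)
(-0.035, 2.6, 2.0, -20.0, 21.2)
(0.01, 3.1, 2.4, -20.0, 22.1)
(0.055, 2.8, 2.1, -20.0, 22.9)
(0.1, 2.8, 2.3, -15.6, 23.8)
(0.145, 2.5, 1.9, -19.6, 24.6)
(0.183, 4.7, 4.4, -5.6, 25.5)
(0.207, 5.8, 5.6, -2.9, 26.4)
(0.231, 6.3, 5.9, -5.4, 27.4)
(0.255, 6.9, 6.6, -4.0, 28.4)
(0.269, 8.1, 7.8, -2.7, 29.4)
(0.278, 8.7, 8.7, 0.2, 30.4)
(0.272, 8.7, 8.5, -1.3, 29.7)
(0.275, 8.5, 8.3, -1.4, 30.1)
(0.278, 8.7, 8.7, 0.2, 30.4)
(0.281, 9.1, 9.2, 0.9, 30.7)
```

View pics/w4.png

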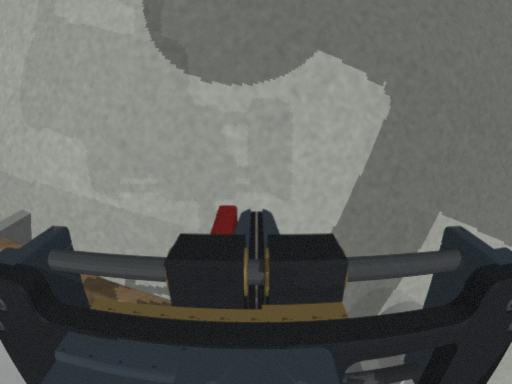

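The wrist view shows the red tab (about (227,220)) lying flat against the closed fingers. The bite has begun, so I'll finish to 12 N, back off square to the tab, lift and look.

```bash
python3 - <<'E'
from h import *
f0,m0=np.load("f0.npy");th=.281;log=[]
while th<.6 and arm.current_t()<52:
    th+=.003;arm.move_l(*pose(th,.0195),feed=.02);arm.sleep(.05)
    F,G,d=meas(th,f0,m0,6);log.append((round(th,3),round(float(F),1),round(float(G),1),round(float(d)*1e3,1),round(arm.current_t(),1)))
    if (F+G)/2>11.8 or max(F,G)>12.3: break
print(*log,sep="\n")
arm.sleep(.2);print(meas(th,f0,m0,6))
arm.move_l(*pose(th,.045),feed=.05)
arm.move_l(*pose(th,.045,.20),feed=.15)
arm.move_l([*S(-.29,.0),.25],feed=.2)
im=arm.snapshot("top")
c=big(red(im));b=cv2.boxPoints(cv2.minAreaRect(c));print("red",[iS(q) for q in ray("top",b,.110)])
w=wood(im);w[:200]=0;b=cv2.boxPoints(cv2.minAreaRect(big(cv2.morphologyEx(w,cv2.MORPH_CLOSE,np.ones((3,3))))));print("wood",[iS(q) for q in ray("top",b,.102)])
print(arm.current_t())
cv2.imwrite("pics/z5.png",cv2.resize(im[60:300,80:400,::-1],None,fx=2.4,fy=2.4,interpolation=cv2.INTER_CUBIC))
E
```

```text
(0.284, 9.0, 8.9, -0.8, 31.1)
(0.287, 9.2, 9.3, 0.9, 31.5)
(0.29, 9.4, 9.4, 0.2, 31.8)
(0.293, 9.3, 9.5, 1.9, 32.2)
(0.296, 9.6, 9.3, -2.1, 32.5)
(0.299, 9.6, 9.4, -1.6, 32.9)
(0.302, 10.1, 10.0, -0.9, 33.2)
(0.305, 10.5, 10.6, 1.0, 33.6)
(0.308, 10.2, 10.2, -0.0, 33.9)
(0.311, 10.6, 10.8, 1.3, 34.3)
(0.314, 10.8, 10.8, -0.1, 34.6)
(0.317, 10.8, 10.6, -1.3, 35.0)
(0.32, 11.3, 11.3, 0.3, 35.3)
(0.323, 11.5, 11.8, 2.2, 35.7)
(0.326, 11.8, 12.1, 2.0, 36.0)
(np.float64(11.482679448583195), np.float64(11.738356073039023), np.float64(0.002003965738490051))
red [array([-0.1384,  0.0669]), array([-0.1357,  0.0581]), array([-0.2037,  0.0366]), array([-0.2063,  0.0453])]
wood [array([-0.1314,  0.0452]), array([-0.1308, -0.1199]), array([-0.1392, -0.1197]), array([-0.1398,  0.0451])]
38.825
```

View pics/z5.png

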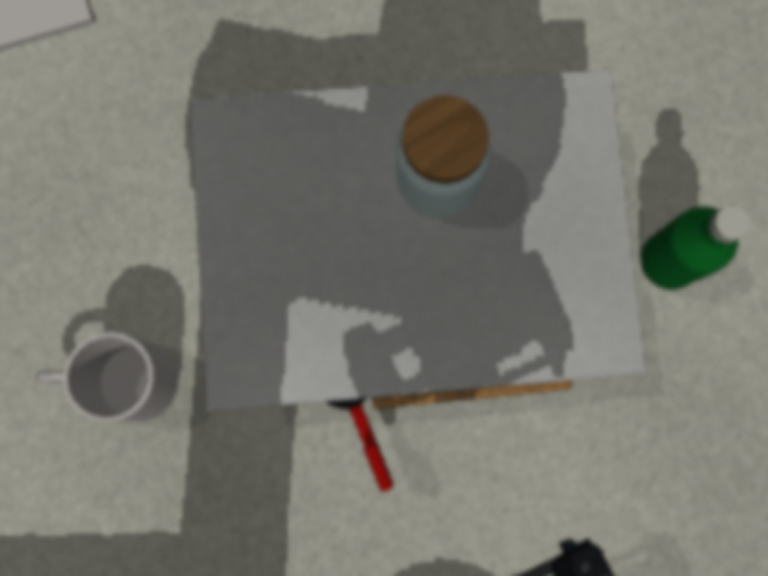

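The knob is at about 0.32 rad, the board has shifted 8 mm onto the fence, and the bystanders haven't moved. I'll compare the front-edge line before and after to confirm the board is still at its stop.

```bash
python3 - <<'E'
from h import *
a=cv2.imread("pics/top2.png")[:,:,::-1].astype(float);b=arm.snapshot("top").astype(float)
cv2.imwrite("pics/top6.png",b[:,:,::-1].astype(np.uint8))
for n,im in(("before",a),("after",b)):
    s=(im[...,0]-im[...,2])/(im.sum(2)+1)*3   # wood colour ratio, shadow-free
    bot=[];top=[]
    us=np.arange(240,308)
    for u in us:
        p=s[212:242,u];m=p.argmax();h=p[m]/2
        k=m
        while p[k]>h:k+=1
        bot.append(212+k-1+(p[k-1]-h)/(p[k-1]-p[k]))
        k=m
        while p[k]>h:k-=1
        top.append(212+k+1-(p[k+1]-h)/(p[k+1]-p[k]))
    P=[np.polyfit(us,q,1) for q in(bot,top)]
    B=ray("top",[[u,np.polyval(P[0],u)] for u in(240,274,308)],.102)
    print(n,[np.round(np.polyval(q,[240,274,308]),2) for q in P],[iS(x)[0] for x in B])
E
```

```text
before [array([228.55, 225.5 , 222.45]), array([224.98, 222.04, 219.09])] [np.float64(-0.13828781386336503), np.float64(-0.13828091004984971), np.float64(-0.138273956459002)]
after [array([229.23, 225.94, 222.65]), array([224.93, 221.94, 218.95])] [np.float64(-0.13964587874948972), np.float64(-0.139166914285156), np.float64(-0.13868441993352368)]
```

The board front moved by 0.9 mm at most, with a yaw of about 0.4° from being pressed onto the fence. It is still home, locked, and clear of the robot, so I'll hand in.

```bash
python3 -c "
from rig import arm
print(arm.current_t(),arm.sign_off())"
```

```text
the job is handed in; nothing more can be done
38.875 None
```

I handed the job in at 38.9 s: the board is at its stop to within about 1 mm (its front edge yawed about 0.4° as the clamp pressed it onto the fence), the knob is finger-tight at about 12 N, and the canister, mug and bottle look unmoved in the top view.

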